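# Load a fresh label roll on the bench dispenser

### The arm

A 6-joint arm with a two-finger parallel gripper is mounted at the origin on the work surface. World frame = base frame: x ahead of the robot, y to its left, z up, the work surface at z = 0. Lengths are in m, angles in rad, forces in N, time in s.
With the tool pointing down it reaches from about 0.35 to 0.775 m from the base axis. Payload 5.5 kg.
Tool frame: the origin (TCP) lies midway between the tips of the shut fingers; the grasp point (between the pads) lies 19 mm behind it; z points along the fingers, y is the line along which they close (so a half turn about z gives the same grasp; the last joint's range is limited). The gripper opens to 85 mm and grips with 20 to 120 N. Pads are 22 mm wide; open, the fingers measure 114 mm over their backs; the gripper's body (76 mm by 85 mm) begins 54 mm behind the grasp point. The pads swing forward as they close: fully open they stand 13 mm farther back than shut.
Start: joints at [-1.483, 0.313, 0.046, 1.304, 0, 1.431], TCP at [0.13, -0.56, 0.231] pointing down, gripper open.
Joint ranges: [-2.76, 2.76], [-0.86, 1.69], [-1.03, 1.26], [-2.2, 2.34], [-1.47, 1.5], [-3.14, 3.14]. Speed limits (rad/s): [2.57, 2.57, 3.14, 3.14, 3.14, 3.14].

### API

Orientations are given as a unit quaternion [w, x, y, z].
In Python, from workcell import get_state, read_camera, camera_info, hand_in, recognise gives the robot as it stands.
- The arm moves only by the tool arm_command, never from a script. Its argument "moves" is one flat list of numbers, 7 for each row, row after row: the opening, from -1 (shut) to 1 (fully open), then the shift along the tool's x, y, z in mm, then the turn, a rotation vector about the tool's x, y, z in rad. A call has 1 to 8 rows; each row shifts and turns the commanded pose from where the row before left it, along the tool's axes as they then stand; what a row does not reach is not made up. A row lasts 1/8 s, in which the tool goes at most 62.5 mm and 10.7 degrees, less where a joint would pass 70% of its speed; a pose out of reach is approached as far as the arm can. A call with a gripper value outside its range is refused whole. The fingers move at their own pace and stop on an object; "newtons" is the grip in N (left out, the last holds). Time passes only in rows, so rows that do not move let the fingers close. It gives the time, the measured TCP pose, the force, the opening and the grip force at its end, in the units of the state.
- get_state(): the state, without advancing time (a new reading comes with each control period).
- read_camera(name): name is "scene" or "side" or "wrist"; returns (picture, depth): 384x512x3 uint8, blue, green, red; 384x512 float32, m along the optical axis (not along the pixel's ray), 0 where there is no reading.
- camera_info(name): a dict with "fovy" (degrees; the focal length in pixels is half the picture's height over the tangent of half this angle, whatever the lens; pixels are square), "cx", "cy" (the principal point, pixels), "eye" and "orientation" of the camera in the world; the wrist camera has in their place "tool_from_camera" (4x4, takes a point from camera to tool coordinates, whose origin is the TCP and whose axes are the flange's). Camera axes: x right, y down, z forward; pixel columns grow to the right and rows downward; lengths in m; the calibration is good to about 2 mm. A picture is of the moment at which its call begins: read the wrist's pose just before it. camera_info takes no time and is no camera call.
- hand_in(): hands the job in; it is judged then, once.
Trained networks look in the newest picture that a camera, given by its name, has taken for a name from the list of things; names that differ only in an ending like _2 or _b are one class to them, and where a whole thing is asked for, a point or a joint stands for the part that bears it (a point fixed in the world has none). Each returns a list of dicts, best first, with "confidence" (0 to 1); they miss things now and then, are a little off and sometimes report something else, mostly with a low value. They report only what shows in the picture. A call takes as long as a camera call. They do not tell look-alikes from the thing itself.
- recognise(camera, label): "point" ([column, row] in pixels, amid what is visible of it).
The state is a dict: "clock": time; "joint_pos": joint angles; "qvel": joint speeds; "tau": joint torques, N m; "tcp_pos": TCP position; "orientation": TCP orientation; "wrist_force": force on the tool from outside, world axes, zero at the start; "ft_torque": the same for the moment, N m; "finger_gap": finger opening in m; "grip_force": force on a finger pad.
Only numpy, scipy, OpenCV 4.12 (cv2) and the standard library are available. Lean on these libraries where they do the work, as an engineer would, in place of code of your own. Each camera call takes 0.05 s, during which the arm holds its last target. There are 200 camera calls.

### The job

Load the white label roll on the upright spindle of the blue label dispenser. Its pocket in the green bin lets you take it only by its wall, so lift it out, stand it flat on the bare bench and let go, then take it again by its outside and guide it down over the spindle, keeping hold until it is down on the steel flange, and let go. Leave the yellow roll in the bin and do not disturb the tape roll, the ink bottle or the pen cup.

Things in the scene. Friction and masses are not known exactly. Their poses are not given: they have to be found in the camera images.
- label_roll: White label roll: a ring 62 mm outside diameter, 45 mm high, with a brown cardboard core of 40 mm bore (wall 11 mm thick), about 0.1 kg. Origin on its axis at its underside, z along the axis (upright at the start). It stands in one of the bin's two pockets.
- spare_roll: Yellow label roll of the same size, standing in the bin's other pocket; to be left there. Origin on its axis at its underside.
- bin: Green bin fixed to the bench, 78 (x) by 148 mm (y), floor 6 mm thick; origin at its underside's centre. Pockets at y = +36 and -36 mm, 70 x 68 mm inside, rear corners filled. Back (+x), sides and divider 62 mm high, all cut down to 16 mm in front of x = -15 mm, like the front wall at x = -37 mm. A roll can be pinched from above by its front (-x) wall: one finger in the bore, one in front.
- dispenser: Label dispenser fixed to the bench; origin on the spindle's axis at bench height. Blue base x -55 to +125, y +-60 mm, 12 mm thick. On it a steel flange of 86 mm diameter, top at z = 18 mm, and a black spindle of 36 mm diameter, top at z = 90 mm, its last 10 mm tapering to 24 mm. Beyond it (x 86 to 112, y -35 to +44 mm) a guide roller and a tear bar, up to z = 68 mm.
- seat (a point): Centre of the flange's top face, on the spindle's axis, 18 mm above the bench: where the roll's underside centre must come.
- spindle_top (a point): Centre of the spindle's top, 72 mm above the flange.
- tape_roll: Bystander: tan packing tape roll lying flat, 100 mm outside diameter, 48 mm high, origin at the centre of its underside.
- ink_bottle: Bystander: small red ink bottle with black cap, 32 mm diameter, 70 mm high, origin at the centre of its underside.
- pen_cup: Bystander: white pen cup, 80 mm diameter, 100 mm high, pens reaching to 150 mm; origin at the centre of its underside.
There are look-alikes about, which are no part of the job. Several things have the shape of the label_roll; the one meant has the colours described above.

How it is judged:
By the outcome, as a careful person would: the job done as asked, in the order asked, and still so for the second after the job is handed in, with the robot touching nothing.
It also fails if it takes over 66 s, if anything falls off the work surface, if the arm or the gripper's body presses on something with over 40 N, if the wrist force passes 120 N, or if a joint passes its speed limit or range.

## Working session

There is one attempt and no reset: what is moved stays moved. The work goes in short steps, Python scripts to look and compute and a tool call to move; the robot and the scene stay as the last step left them, time stands still between calls to the robot, and variables do not carry over. Pictures are saved under pics/ and viewed, at most 12 in all, crops included, and the job is handed in when it is done.

Besides the shell and the picture viewer there is one more tool, called after "Emit:" as name(argument=value, ...) on one line, values as JSON. arm_command: Moves the arm, as the interface text tells. Its arguments: {"type":"object","properties":{"moves":{"type":"array"},"newtons":{"type":"number"}},"required":["moves"]}

```bash
mkdir -p pics; ls
cat > h.py <<'E'
import numpy as np, cv2
from workcell import *
from scipy.spatial.transform import Rotation as R
def rot(q): return R.from_quat([q[1],q[2],q[3],q[0]]).as_matrix()
def cam(name):
    i=camera_info(name); s=get_state()
    if name=='wrist':
        T=np.eye(4);T[:3,:3]=rot(s['orientation']);T[:3,3]=s['tcp_pos'];T=T@np.array(i['tool_from_camera'])
    else:
        T=np.eye(4);T[:3,:3]=rot(i['orientation']);T[:3,3]=i['eye']
    return i,T
def grab(name):
    i,T=cam(name); p,d=read_camera(name); return p,d,i,T
def cloud(d,i,T):
    f=192/np.tan(np.radians(i['fovy'])/2)
    v,u=np.mgrid[:384,:512]
    P=np.stack([(u-i['cx'])/f*d,(v-i['cy'])/f*d,d],-1)
    return P@T[:3,:3].T+T[:3,3]
def proj(X,i,T):
    f=192/np.tan(np.radians(i['fovy'])/2); c=(np.asarray(X)-T[:3,3])@T[:3,:3]
    return c[...,:2]/c[...,2:]*f+[i['cx'],i['cy']]
E
python3 - <<'E'
from h import *
for n in ['scene','side']:
    p,d,i,T=grab(n); cv2.imwrite(f'pics/{n}0.png',p); C=cloud(d,i,T); np.savez(f'{n}0.npz',p=p,d=d,C=C)
    print(n,i)
    for l in ['label_roll','spare_roll','bin','dispenser','spindle_top','tape_roll','ink_bottle','pen_cup']:
        print(l,[(np.round(r['point']).tolist(),round(r['confidence'],2),np.round(C[int(r['point'][1]),int(r['point'][0])],3).tolist()) for r in recognise(n,l)])
E
```

```text
pics
scene {'fovy': 54.74680316488174, 'cx': 257.8336131596682, 'cy': 190.65263894132917, 'eye': array([ 1.08269591, -0.30237946,  0.65734451]), 'orientation': array([-0.36194938,  0.82752964,  0.39268285, -0.17316908])}
label_roll [([247.0, 208.0], 0.96, [0.569, 0.08, 0.009]), ([293.0, 196.0], 0.86, [0.628, 0.176, 0.039]), ([229.0, 156.0], 0.72, [0.408, 0.144, 0.043]), ([266.0, 161.0], 0.47, [0.486, 0.206, 0.046])]
spare_roll [([284.0, 152.0], 0.77, [0.479, 0.278, 0.038])]
bin [([279.0, 169.0], 0.75, [0.537, 0.208, 0.046])]
dispenser [([115.0, 271.0], 0.91, [0.542, -0.247, 0.012])]
spindle_top [([111.0, 270.0], 0.86, [0.534, -0.252, 0.014]), ([283.0, 153.0], 0.47, [0.478, 0.279, 0.033])]
tape_roll [([310.0, 263.0], 0.92, [0.78, 0.084, 0.005]), ([113.0, 271.0], 0.68, [0.54, -0.252, 0.014])]
ink_bottle [([259.0, 301.0], 0.8, [0.802, -0.073, 0.048])]
pen_cup [([357.0, 147.0], 0.78, [0.63, 0.401, 0.082])]
side {'fovy': 45.49107747102008, 'cx': 259.1220151546806, 'cy': 198.17326165604933, 'eye': array([0.43941862, 0.81378837, 1.01185321]), 'orientation': array([ 0.02723536, -0.0925388 ,  0.93790461, -0.33321125])}
label_roll [([257.0, 213.0], 0.96, [0.576, 0.09, 0.041]), ([323.0, 254.0], 0.78, [0.391, 0.186, 0.047]), ([235.0, 248.0], 0.77, [0.616, 0.183, 0.0]), ([285.0, 248.0], 0.65, [0.486, 0.178, 0.032])]
spare_roll [([282.0, 276.0], 0.84, [0.481, 0.251, 0.018]), ([283.0, 247.0], 0.43, [0.492, 0.174, 0.029])]
bin [([273.0, 278.0], 0.93, [0.503, 0.254, 0.006]), ([208.0, 333.0], 0.51, [0.624, 0.421, 0.007])]
dispenser [([296.0, 139.0], 0.87, [0.516, -0.233, 0.022])]
spindle_top [([297.0, 136.0], 0.83, [0.515, -0.249, 0.02])]
tape_roll [([180.0, 189.0], 0.74, [0.82, 0.018, -0.001])]
ink_bottle [([193.0, 162.0], 0.59, [0.796, -0.051, 0.046])]
pen_cup [([210.0, 334.0], 0.73, [0.622, 0.422, 0.005])]
```

```bash
python3 -c "
import cv2,numpy as np
a=cv2.imread('pics/scene0.png');b=cv2.imread('pics/side0.png')
cv2.imwrite('pics/both0.png',cv2.resize(np.vstack([a,b]),(0,0),fx=.78,fy=.78))"
```

```text
(no output)
```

View pics/scene0.png

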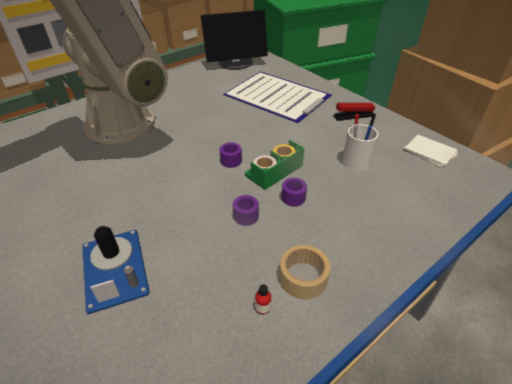

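View pics/side0.png

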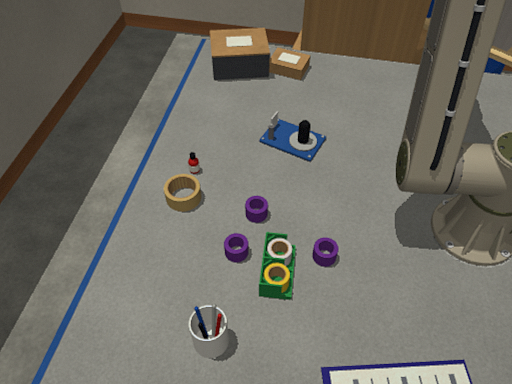

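The white roll in the bin is at scene (264,162) and side (280,248). What could be mistaken for it: purple rolls at scene (247,208), (293,196) and (230,155), and the yellow roll at (284,152), side (277,276). The dispenser is at scene (112,265), with its spindle at (106,240). I choose the white roll. Next I measure and take a close crop.

Run:
```python
from h import *
for n,roi,droi in [('scene',(240,310,135,190),(75,155,215,312)),('side',(255,302,228,300),(255,332,108,165))]:
    z=np.load(n+'0.npz');p,C=z['p'],z['C'];h=cv2.cvtColor(p,cv2.COLOR_BGR2HSV).astype(int)
    H,S,V=h[...,0],h[...,1],h[...,2]
    def box(r): m=np.zeros(H.shape,bool);m[r[2]:r[3],r[0]:r[1]]=1;return m
    b=box(roi);db=box(droi);i,T=cam(n)
    for nm,m in [('white',b&(S<60)&(V>150)&(C[...,2]>.035)),('yellow',b&(H>18)&(H<32)&(S>130)&(V>120)&(C[...,2]>.035)),('greentop',b&(H>40)&(H<85)&(S>100)&(C[...,2]>.052)),('green',b&(H>40)&(H<85)&(S>100)),('blue',db&(H>100)&(H<125)&(S>120)),('flange',db&(S<60)&(V>140)&(C[...,2]<.03)),('black',db&(V<45)&(C[...,2]>.03)),('blacktop',db&(V<60)&(C[...,2]>.084))]:
        P=C[m]
        if len(P)<4: print(n,nm,len(P));continue
        (c,sz,a)=cv2.minAreaRect(P[:,:2].astype(np.float32)*1000)
        print(n,nm,len(P),'mean',P.mean(0).round(3),'zr',np.percentile(P[:,2],[5,50,95]).round(3),'rect',np.round(c),np.round(sz),round(a,1))
a=cv2.imread('pics/scene0.png')[130:200,225:325];b=cv2.imread('pics/side0.png')[220:305,240:340];e=cv2.imread('pics/scene0.png')[215:315,70:170]
cv2.imwrite('pics/crop1.png',np.hstack([cv2.resize(x,(260,260*x.shape[0]//100),interpolation=cv2.INTER_CUBIC) if x.shape[0]==100 else cv2.copyMakeBorder(cv2.resize(x,(260,int(2.6*x.shape[0])),interpolation=cv2.INTER_CUBIC),0,260-int(2.6*x.shape[0]),0,0,0) for x in (a,b,e)]))
```

```text
scene white 79 mean [0.492 0.2   0.054] zr [0.052 0.053 0.056] rect [501. 197.] [66. 50.] 7.7
scene yellow 92 mean [0.497 0.267 0.06 ] zr [0.05  0.053 0.056] rect [767. -16.] [ 60. 850.] 43.9
scene greentop 189 mean [0.528 0.193 0.063] zr [0.053 0.061 0.065] rect [755. -39.] [126. 832.] 42.6
scene green 701 mean [0.525 0.185 0.037] zr [0.008 0.035 0.064] rect [748. -45.] [144. 832.] 42.6
scene blue 2124 mean [ 0.554 -0.252  0.014] zr [0.01  0.013 0.015] rect [ 755. -295.] [129. 643.] 77.4
scene flange 3038 mean [ 0.476 -0.212  0.005] zr [-0.     0.002  0.02 ] rect [ 492. -240.] [189. 301.] 62.5
scene black 454 mean [ 0.508 -0.236  0.069] zr [0.034 0.071 0.092] rect [ 784. -276.] [ 32. 598.] 81.9
scene blacktop 149 mean [ 0.505 -0.236  0.093] zr [0.084 0.09  0.093] rect [ 783. -276.] [ 31. 601.] 82.0
side white 185 mean [0.498 0.196 0.057] zr [0.049 0.051 0.055] rect [457. 485.] [ 58. 657.] 8.1
side yellow 253 mean [0.493 0.272 0.063] zr [0.047 0.051 0.055] rect [455. 521.] [ 60. 584.] 8.8
side greentop 399 mean [0.515 0.24  0.067] zr [0.053 0.06  0.065] rect [490. 486.] [ 52. 661.] 4.2
side green 1018 mean [0.499 0.252 0.039] zr [0.005 0.041 0.064] rect [478. 485.] [ 81. 661.] 4.3
side blue 933 mean [ 0.535 -0.233  0.016] zr [0.008 0.012 0.016] rect [533. 245.] [1135.  200.] 89.4
side flange 686 mean [ 0.524 -0.25   0.007] zr [-0.003  0.002  0.021] rect [ 524. -275.] [257. 266.] 11.4
side black 208 mean [ 0.495 -0.219  0.072] zr [0.034 0.071 0.092] rect [460. 284.] [  32. 1061.] 4.0
side blacktop 63 mean [ 0.494 -0.214  0.104] zr [0.084 0.09  0.093] rect [461. 281.] [  28. 1066.] 3.8
```

View pics/crop1.png

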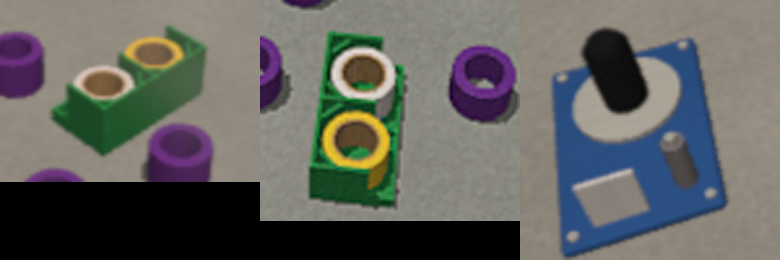

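The crop confirms it: white roll with a brown core, in the near pocket. The bin's high back faces world +x and its low front faces the robot. I'll refine the estimates and plan a wrist view.

```bash
cat >> h.py <<'E'
def plan(pos,yaw_y=None,Z=None):
    """tool-frame shift mm and rotvec to reach pos with tool down and tool y axis at world yaw yaw_y (mod pi)"""
    s=get_state();Rm=rot(s['orientation']);sh=Rm.T@(np.array(pos)-s['tcp_pos'])*1000
    out=None
    if yaw_y is not None:
        best=None
        for k in (0,1):
            y=np.array([np.cos(yaw_y+k*np.pi),np.sin(yaw_y+k*np.pi),0]);zz=np.array([0,0,-1.]);G=np.stack([np.cross(y,zz),y,zz],1)
            rv=R.from_matrix(Rm.T@G).as_rotvec()
            print('  shift',sh.round(1),'rotvec',rv.round(3),'j6',s['joint_pos'][5].round(2))
    else: print('  shift',sh.round(1))
def circ(P):
    from scipy.optimize import least_squares
    P=np.asarray(P)[:,:2]
    r=least_squares(lambda q:np.hypot(P[:,0]-q[0],P[:,1]-q[1])-q[2],[*P.mean(0),.03],loss='soft_l1',f_scale=.002)
    return r.x
E
python3 - <<'E'
from h import *
print(np.round(camera_info('wrist')['tool_from_camera'],3), camera_info('wrist')['fovy'])
s=get_state();print(rot(s['orientation']).round(3),s['finger_gap'],s['clock'],s['wrist_force'])
for n,roi,droi in [('scene',(240,310,135,190),(75,155,215,312)),('side',(255,302,228,300),(255,332,108,165))]:
    z=np.load(n+'0.npz');p,C=z['p'],z['C'];h=cv2.cvtColor(p,cv2.COLOR_BGR2HSV).astype(int)
    H,S,V=h[...,0],h[...,1],h[...,2];Z=C[...,2]
    def box(r): m=np.zeros(H.shape,bool);m[r[2]:r[3],r[0]:r[1]]=1;return m
    b=box(roi);db=box(droi)
    for nm,m in [('white',b&(S<70)&(V>130)&(abs(Z-.051)<.006)),('yellow',b&(H>15)&(H<32)&(S>110)&(V>110)&(abs(Z-.051)<.006)),('green',b&(H>40)&(H<85)&(S>100)&(Z<.07)),('blue',db&(H>100)&(H<125)&(S>120)&(abs(Z-.012)<.005)),('flange',db&(S<60)&(V>140)&(abs(Z-.019)<.004)),('blacktop',db&(V<60)&(Z>.085)&(Z<.096))]:
        P=C[m];(c,sz,a)=cv2.minAreaRect(P[:,:2].astype(np.float32)*1000)
        print(n,nm,len(P),'circ',circ(P).round(4),'enc',np.round(cv2.minEnclosingCircle(P[:,:2].astype(np.float32)*1000),1) if 0 else [np.round(x) for x in cv2.minEnclosingCircle(P[:,:2].astype(np.float32)*1000)],'rect',np.round(c),np.round(sz),round(a,1))
plan([.36,.2,.33],0)
E
```

```text
[[-0.    -0.954 -0.298  0.077]
 [ 1.     0.    -0.001  0.001]
 [ 0.001 -0.298  0.954 -0.142]
 [ 0.     0.     0.     1.   ]] 64.28782513759204
[[ 0.974  0.226  0.   ]
 [ 0.226 -0.974 -0.   ]
 [-0.     0.    -1.   ]] 0.08551682932505594 0.9 [-0.4339574   1.1442324  -0.46562623]
scene white 95 circ [0.4973 0.1951 0.0254] enc [array([529., 203.]), np.float64(62.0)] rect [529. 202.] [121.  59.] 2.6
scene yellow 118 circ [0.4928 0.2679 0.0235] enc [array([489., 246.]), np.float64(56.0)] rect [496. 248.] [ 53. 106.] 10.5
scene green 700 circ [0.4982 0.1969 0.0432] enc [array([501., 227.]), np.float64(80.0)] rect [497. 228.] [ 78. 145.] 4.0
scene blue 2092 circ [ 0.5475 -0.2504  0.0599] enc [array([ 531., -246.]), np.float64(103.0)] rect [ 531. -246.] [117. 178.] 72.3
scene flange 624 circ [ 0.4937 -0.2346  0.0339] enc [array([ 528., -246.]), np.float64(96.0)] rect [ 529. -245.] [104. 164.] 72.4
scene blacktop 132 circ [ 0.4992 -0.2354  0.0095] enc [array([ 499., -236.]), np.float64(15.0)] rect [ 499. -235.] [24. 28.] 17.5
side white 198 circ [0.4991 0.1928 0.0264] enc [array([500., 192.]), np.float64(33.0)] rect [499. 191.] [57. 63.] 9.9
side yellow 271 circ [0.4936 0.2649 0.0261] enc [array([494., 233.]), np.float64(62.0)] rect [491. 233.] [123.  60.] 86.7
side green 1015 circ [0.4975 0.2498 0.0545] enc [array([497., 231.]), np.float64(84.0)] rect [497. 231.] [ 81. 151.] 4.3
side blue 875 circ [ 0.5102 -0.2453  0.0668] enc [array([ 527., -244.]), np.float64(103.0)] rect [ 528. -244.] [122. 180.] 72.1
side flange 216 circ [ 0.4928 -0.2379  0.0347] enc [array([ 519., -268.]), np.float64(84.0)] rect [ 525. -249.] [ 94. 159.] 72.8
side blacktop 55 circ [ 0.4947 -0.2334  0.0101] enc [array([ 495., -234.]), np.float64(17.0)] rect [ 496. -233.] [26. 27.] 47.8
  shift [ 395.9 -688.6  -98.8] rotvec [ 0.     0.    -1.343] j6 1.43
  shift [ 395.9 -688.6  -98.8] rotvec [ 0.    -0.     1.799] j6 1.43
```

Emit:
arm_command(moves=[1,0,0,-10,0,0,-0.1766,1,0,0,-10,0,0,-0.1766,1,0,0,-10,0,0,-0.1766,1,0,0,-10,0,0,-0.1766,1,0,0,-10,0,0,-0.1766,1,0,0,-10,0,0,-0.1766,1,0,0,-5,0,0,-0.1766,1,0,0,0,0,0,-0.1766])

```text
clock: 1.9
tcp_pos: [0.1299, -0.5605, 0.2969]
orientation: [0.0, 0.68, 0.733, -0.0]
wrist_force: [-1.1, 0.1, -1.0]
finger_gap: 0.0854
grip_force: 0.0
```

Run:
```python
from h import *
s=get_state();print(s['tcp_pos'],s['joint_pos'].round(2),s['clock'],rot(s['orientation']).round(3))
plan([.49,-.25,.30],np.radians(4));plan([.50,.21,.23],np.radians(4))
for n in ['scene','side']:
    z=np.load(n+'0.npz');p,C=z['p'],z['C'];h=cv2.cvtColor(p,cv2.COLOR_BGR2HSV);Z=C[...,2]
    m=((h[...,0]>125)&(h[...,0]<150)&(h[...,1]>100)&(Z>.038)&(Z<.055)).astype(np.uint8)
    k,l,st,_=cv2.connectedComponentsWithStats(m)
    print([ [np.round(x*1000) for x in cv2.minEnclosingCircle(C[l==j][:,:2].astype(np.float32))] for j in range(1,k) if st[j,4]>40])
```

```text
[ 0.12987885 -0.56045335  0.29691631] [-1.48  0.31  0.19  1.46  0.    0.01] 1.9 [[-0.076  0.997  0.   ]
 [ 0.997  0.076 -0.001]
 [-0.001  0.    -1.   ]]
  shift [282.4 382.5  -3.4] rotvec [0.    0.001 0.006] j6 0.01
  shift [282.4 382.5  -3.4] rotvec [-2.000e-03  0.000e+00 -3.136e+00] j6 0.01
  shift [740.4 427.3  66.1] rotvec [0.    0.001 0.006] j6 0.01
  shift [740.4 427.3  66.1] rotvec [-2.000e-03  0.000e+00 -3.136e+00] j6 0.01
[[array([0., 0., 0., ..., 0., 0., 0.], shape=(2000,)), np.float64(31.0)], [array([1., 0., 1., ..., 0., 1., 0.], shape=(2000,)), np.float64(30.0)], [array([1., 0., 1., ..., 0., 1., 0.], shape=(2000,)), np.float64(31.0)]]
[[array([1., 0., 1., ..., 0., 1., 0.], shape=(2000,)), np.float64(32.0)], [array([1., 0., 1., ..., 0., 1., 0.], shape=(2000,)), np.float64(32.0)], [array([0., 0., 0., ..., 0., 0., 0.], shape=(2000,)), np.float64(32.0)]]
```

Emit:
arm_command(moves=[1,35,48,0,0,0,0.003,1,35,48,0,0,0,0.003,1,35,48,0,0,0,0,1,35,48,0,0,0,0,1,35,48,0,0,0,0,1,35,48,0,0,0,0,1,35,48,0,0,0,0,1,35,46,0,0,0,0])

```text
clock: 2.9
tcp_pos: [0.4943, -0.2546, 0.2965]
orientation: [0.0, 0.684, 0.729, -0.0]
wrist_force: [0.1, -0.7, -0.1]
finger_gap: 0.0855
grip_force: 0.0
```

Emit:
arm_command(moves=[1,0,0,0,0,0,0,1,0,0,0,0,0,0])

```text
clock: 3.15
tcp_pos: [0.4927, -0.2559, 0.2962]
orientation: [-0.0, 0.684, 0.73, -0.0]
wrist_force: [0.6, 0.8, 0.0]
finger_gap: 0.0858
grip_force: 0.0
```

Run:
```python
from h import *
s=get_state();print(s['tcp_pos'],s['joint_pos'].round(2),s['clock'],s['wrist_force'])
p,d,i,T=grab('wrist');cv2.imwrite('pics/w1.png',p);C=cloud(d,i,T);np.savez('w1.npz',p=p,C=C)
h=cv2.cvtColor(p,cv2.COLOR_BGR2HSV).astype(int);H,S,V=h[...,0],h[...,1],h[...,2];Z=C[...,2];near=np.hypot(C[...,0]-.496,C[...,1]+.234)<.06
for nm,m in [('blue',(H>100)&(H<125)&(S>120)&(abs(Z-.012)<.008)),('flange',near&(S<60)&(V>120)&(abs(Z-.019)<.004)),('blacktop',near&(Z>.086)&(Z<.096))]:
    P=C[m];c,sz,a=cv2.minAreaRect(P[:,:2].astype(np.float32)*1000);e=cv2.minEnclosingCircle(P[:,:2].astype(np.float32)*1000)
    print(nm,len(P),np.median(P[:,2]).round(4),'enc',np.round(e[0],1),round(e[1],1),'rect',np.round(c,1),np.round(sz),round(a,1))
plan([.50,.21,.23],np.radians(4))
for n in ['scene','side']:
    z=np.load(n+'0.npz');p,C=z['p'],z['C'];h=cv2.cvtColor(p,cv2.COLOR_BGR2HSV);Z=C[...,2]
    m=((h[...,0]>125)&(h[...,0]<150)&(h[...,1]>100)&(Z>.038)&(Z<.055)).astype(np.uint8)
    k,l,st,_=cv2.connectedComponentsWithStats(m)
    print([np.round(cv2.minEnclosingCircle(C[l==j][:,:2].astype(np.float32))[0],3) for j in range(1,k) if st[j,4]>40])
```

```text
[ 0.4927297  -0.25586601  0.29616437] [-0.62  0.27  0.14  1.44 -0.    0.88] 3.15 [0.56965364 0.77128535 0.04065894]
blue 6649 0.0112 enc [ 529.  -246.5] 104.6 rect [ 528.9 -247.2] [118. 178.] 72.1
flange 2175 0.0174 enc [ 496.3 -237.3] 42.8 rect [ 496.2 -237. ] [84. 85.] 5.7
blacktop 442 0.0891 enc [ 496.1 -237. ] 14.1 rect [ 496.6 -237.4] [27. 27.] 79.2
  shift [465.1  37.2  66.1] rotvec [-0.     0.    -0.007] j6 0.88
  shift [465.1  37.2  66.1] rotvec [0.000e+00 1.000e-03 3.135e+00] j6 0.88
[array([0.387, 0.163]), array([0.611, 0.194]), array([0.584, 0.063])]
[array([0.583, 0.065]), array([0.608, 0.197]), array([0.386, 0.165])]
```

View pics/w1.png

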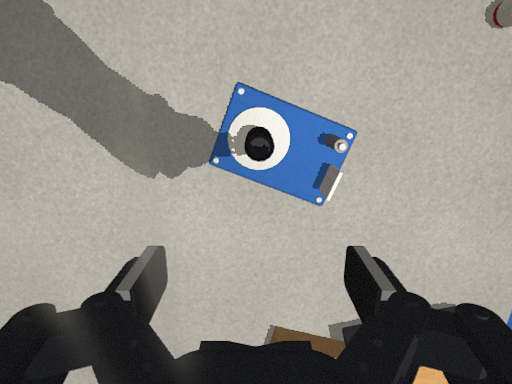

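Wrist view shows the spindle at (258,140), flange around it, base clear. Next I go over the bin.

Emit:
arm_command(moves=[1,58,4.6,0,0,0,0,1,58,4.6,0,0,0,0,1,58,4.6,0,0,0,0,1,58,4.6,0,0,0,0,1,58,4.6,10,0,0,0,1,58,4.6,20,0,0,0,1,58,4.6,20,0,0,0,1,59,5,16,0,0,0])

```text
clock: 4.2
tcp_pos: [0.5005, 0.2103, 0.2299]
orientation: [0.0, 0.685, 0.728, 0.0]
wrist_force: [1.3, -0.1, -0.2]
finger_gap: 0.0855
grip_force: 0.0
```

Emit:
arm_command(moves=[0,0,0,0,0,0,0,0,0,0,0,0,0,0])

```text
clock: 4.45
tcp_pos: [0.5005, 0.2092, 0.2304]
orientation: [0.0, 0.685, 0.729, -0.0]
wrist_force: [-0.4, -0.5, -0.3]
finger_gap: 0.0515
grip_force: 0.0
```

```bash
cat > meas.py <<'E'
from h import *
s=get_state();print(s['tcp_pos'],s['finger_gap'],s['clock'],s['wrist_force'])
p,d,i,T=grab('wrist');cv2.imwrite('pics/w2.png',p);C=cloud(d,i,T)
h=cv2.cvtColor(p,cv2.COLOR_BGR2HSV).astype(int);H,S,V=h[...,0],h[...,1],h[...,2];Z=C[...,2]
nb=np.hypot(C[...,0]-.498,C[...,1]-.23)<.12
for nm,m in [('white',nb&(S<70)&(V>120)&(abs(Z-.051)<.005)),('yellow',nb&(H>15)&(H<32)&(S>110)&(V>110)&(abs(Z-.051)<.005)),('green',nb&(H>40)&(H<85)&(S>100)&(Z<.07)),('greentop',nb&(H>40)&(H<85)&(S>100)&(abs(Z-.062)<.005))]:
    m=cv2.morphologyEx(m.astype(np.uint8),cv2.MORPH_OPEN,np.ones((3,3)))>0
    P=C[m];c,sz,a=cv2.minAreaRect(P[:,:2].astype(np.float32)*1000);e=cv2.minEnclosingCircle(P[:,:2].astype(np.float32)*1000)
    print(nm,len(P),np.median(P[:,2]).round(4),'enc',np.round(e[0],1),round(e[1],1),'circ',circ(P).round(4),'rect',np.round(c,1),np.round(sz),round(a,1))
E
python3 meas.py
```

```text
[0.50050881 0.20915296 0.23040614] 0.05149035851031964 4.45 [-0.35864201 -0.46810233 -0.30683001]
white 1155 0.0502 enc [499.8 191.9] 30.9 circ [0.4998 0.1924 0.0265] rect [499.8 192.3] [61. 60.] 48.0
yellow 1626 0.0504 enc [494.7 264.6] 30.8 circ [0.4947 0.265  0.0257] rect [494.6 264.9] [60. 60.] 48.5
green 5660 0.0158 enc [495.4 228.6] 82.8 circ [0.4988 0.2288 0.0468] rect [495.7 230. ] [ 80. 149.] 4.1
greentop 1122 0.0612 enc [508.2 229.6] 77.6 circ [0.4216 0.2268 0.1141] rect [509.1 229.9] [ 53. 147.] 3.8
```

View pics/w2.png

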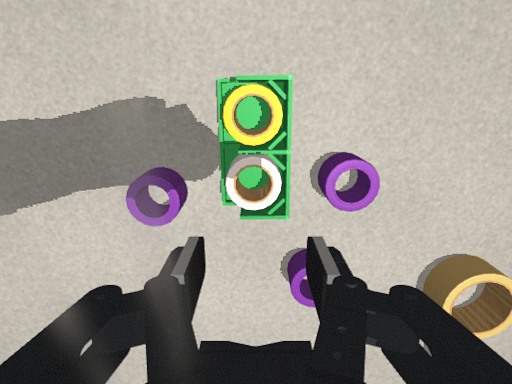

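The white roll is at wrist (252,183), the bin's front on the left, with the purple roll well clear. I go above its front wall.

Emit:
arm_command(moves=[-0.3,-8,-13,20,0,0,0,-0.3,-8.2,-13,40,0,0,0,-0.3,0,0,40,0,0,0,-0.3,0,0,30,0,0,0,-0.3,0,0,0,0,0,0,-0.3,0,0,0,0,0,0], newtons=30)

```text
clock: 5.25
tcp_pos: [0.4767, 0.1917, 0.1018]
orientation: [0.001, 0.685, 0.729, 0.001]
wrist_force: [0.1, -0.5, 0.6]
finger_gap: 0.0299
grip_force: 0.0
```

```bash
sed -i 's/w2.png/w3.png/' meas.py; python3 meas.py; python3 -c "
from h import *
plan([.4758,.1912,.023],np.radians(4))"
```

```text
[0.47674743 0.19168181 0.10181874] 0.029887943341672118 5.25 [ 0.09538041 -0.54009737  0.565813  ]
white 2743 0.0501 enc [499.9 192.1] 30.9 circ [0.4997 0.1924 0.0264] rect [499.5 193.2] [61. 59.] 18.8
yellow 4820 0.0503 enc [498.3 234.3] 61.2 circ [0.4946 0.2642 0.0259] rect [495.9 234.7] [ 61. 121.] 2.0
green 16010 0.039 enc [496.2 228.9] 83.7 circ [0.4945 0.2395 0.0487] rect [496.3 228.5] [ 79. 149.] 4.0
greentop 3657 0.0611 enc [509.3 229.5] 78.2 circ [0.3761 0.2116 0.1597] rect [509.1 229.4] [ 54. 149.] 4.2
  shift [-0.8 -1.5 79.1] rotvec [ 0.003 -0.    -0.008] j6 1.74
  shift [-0.8 -1.5 79.1] rotvec [-0.    -0.005  3.134] j6 1.74
```

View pics/w3.png

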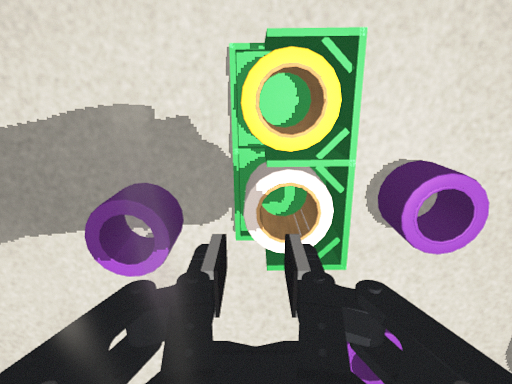

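Fingers straddle the front wall of the white roll (290,205). I go down.

Emit:
arm_command(moves=[-0.3,0,-0.5,20,0,0,0,-0.3,0,0,20,0,0,0,-0.3,0,0,15,0,0,0,-0.3,0,0,13,0,0,0,-0.3,0,0,10,0,0,0,-0.3,0,0,0,0,0,0,-0.3,0,0,0,0,0,0])

```text
clock: 6.18
tcp_pos: [0.4753, 0.1926, 0.0226]
orientation: [0.0, 0.684, 0.729, 0.0]
wrist_force: [0.1, 0.2, 0.4]
finger_gap: 0.0301
grip_force: 0.0
```

Emit:
arm_command(moves=[-1,0,0,0,0,0,0,-1,0,0,0,0,0,0,-1,0,0,0,0,0,0,-1,0,0,0,0,0,0,-1,0,0,0,0,0,0,-1,0,0,0,0,0,0], newtons=40)

```text
clock: 6.92
tcp_pos: [0.4753, 0.1926, 0.0228]
orientation: [0.0, 0.684, 0.729, 0.0]
wrist_force: [-1.1, -0.6, 4.9]
finger_gap: 0.0121
grip_force: 42.7
```

Emit:
arm_command(moves=[-1,0,0,-8,0,0,0,-1,0,0,-12,0,0,0,-1,0,0,-20,0,0,0,-1,0,0,-25,0,0,0,-1,0,0,-25,0,0,0,-1,0,0,-20,0,0,0,-1,0,0,0,0,0,0])

```text
clock: 7.8
tcp_pos: [0.4763, 0.1929, 0.1342]
orientation: [0.001, 0.684, 0.729, 0.002]
wrist_force: [0.8, -0.1, -0.8]
finger_gap: 0.0126
grip_force: 42.5
```

Run:
```python
from h import *
for n in ['side']:
    p,d,i,T=grab(n);C=cloud(d,i,T);h=cv2.cvtColor(p,cv2.COLOR_BGR2HSV).astype(int)
    cv2.imwrite('pics/s1.png',np.hstack([cv2.resize(p[190:310,200:340],(420,360),interpolation=cv2.INTER_CUBIC)]))
w,d,i,T=grab('wrist');cv2.imwrite('pics/lift.png',np.hstack([cv2.resize(w,(380,285)),cv2.resize(p[190:310,210:350],(332,285))]))
plan([.455,-.02,.12],np.radians(4))
```

```text
shift [-210.9  -33.3   12.1] rotvec [ 0.     0.    -0.006] j6 1.74
  shift [-210.9  -33.3   12.1] rotvec [ 0.    -0.     3.136] j6 1.74
```

View pics/lift.png

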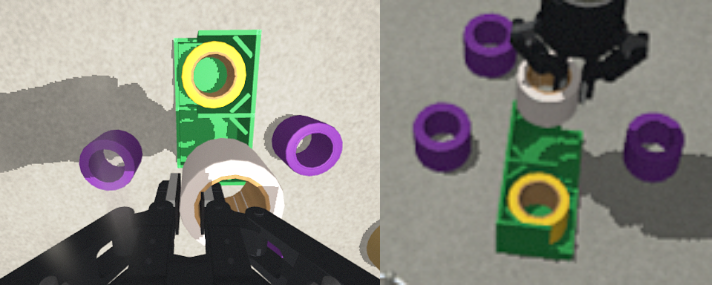

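The roll is held upright and the bin pocket is empty. I carry it to bare bench.

Emit:
arm_command(moves=[-1,-35,-6,0,0,0,0,-1,-35,-6,0,0,0,0,-1,-35,-6,0,0,0,0,-1,-35,-5,0,0,0,0,-1,-35,-5,0,0,0,0,-1,-35,-5,0,0,0,0,-1,0,0,0,0,0,0,-1,0,0,0,0,0,0])

```text
clock: 8.9
tcp_pos: [0.4547, -0.0188, 0.1315]
orientation: [-0.001, 0.684, 0.729, -0.0]
wrist_force: [0.4, -0.1, -0.9]
finger_gap: 0.0121
grip_force: 42.5
```

Emit:
arm_command(moves=[-1,0,0,25,0,0,0,-1,0,0,25,0,0,0,-1,0,0,25,0,0,0,-1,0,0,20,0,0,0,-1,0,0,12,0,0,0,-1,0,0,4,0,0,0,-1,0,0,0,0,0,0,-1,0,0,0,0,0,0])

```text
clock: 9.9
tcp_pos: [0.4561, -0.0192, 0.0219]
orientation: [0.001, 0.684, 0.729, 0.0]
wrist_force: [1.0, -0.7, -1.2]
finger_gap: 0.0122
grip_force: 42.5
```

```bash
python3 -c "
from h import *
s=get_state();print(s['tcp_pos'],s['finger_gap'],s['wrist_force'])
w,d,i,T=grab('wrist');C=cloud(d,i,T);h=cv2.cvtColor(w,cv2.COLOR_BGR2HSV).astype(int)
m=(np.hypot(C[...,0]-s['tcp_pos'][0]-.023,C[...,1]-s['tcp_pos'][1])<.04)&(C[...,2]>.03)&(h[...,1]<70)&(h[...,2]>110)&(C[...,2]<.07)
print(m.sum(),np.percentile(C[m][:,2],[20,50,80]))"
```

```text
[ 0.45607496 -0.01918871  0.02193585] 0.012163870202201943 [ 0.99929819 -0.66006606 -1.19235322]
6595 [0.04489113 0.04901699 0.04968558]
```

Emit:
arm_command(moves=[-1,0,0,2,0,0,0,-1,0,0,1,0,0,0,-1,0,0,0.5,0,0,0,-1,0,0,0.5,0,0,0,-1,0,0,0,0,0,0])

```text
clock: 10.58
tcp_pos: [0.4554, -0.0191, 0.0172]
orientation: [0.0, 0.684, 0.729, -0.0]
wrist_force: [-1.0, -0.8, -1.5]
finger_gap: 0.0124
grip_force: 42.5
```

Emit:
arm_command(moves=[-1,0,0,0.5,0,0,0,-1,0,0,0.5,0,0,0,-1,0,0,0,0,0,0])

```text
clock: 10.95
tcp_pos: [0.4555, -0.0191, 0.0168]
orientation: [0.0, 0.684, 0.729, 0.0]
wrist_force: [-0.8, 0.2, 4.8]
finger_gap: 0.0128
grip_force: 43.2
```

Bench contact felt. I release gently, then lift clear.

Emit:
arm_command(moves=[-0.6,0,0,0,0,0,0,-0.45,0,0,0,0,0,0,-0.3,0,0,0,0,0,0,-0.3,0,0,0,0,0,0,-0.3,0,0,0,0,0,0])

```text
clock: 11.58
tcp_pos: [0.4554, -0.0191, 0.0162]
orientation: [-0.0, 0.684, 0.729, -0.0]
wrist_force: [-0.4, 0.1, 1.0]
finger_gap: 0.0299
grip_force: 0.0
```

Emit:
arm_command(moves=[-0.3,0,0,-10,0,0,0,-0.3,0,0,-20,0,0,0,-0.3,0,0,-30,0,0,0,-0.3,0,0,-40,0,0,0,1,0,0,-20,0,0,0,1,0,0,0,0,0,0,1,0,0,0,0,0,0])

```text
clock: 12.45
tcp_pos: [0.4549, -0.019, 0.1357]
orientation: [-0.0, 0.684, 0.729, -0.0]
wrist_force: [-0.5, 0.2, -0.7]
finger_gap: 0.0819
grip_force: 0.0
```

```bash
cat > m2.py <<'E'
from h import *
s=get_state();print(s['tcp_pos'],s['finger_gap'],s['clock'],s['wrist_force'])
w,d,i,T=grab('wrist');C=cloud(d,i,T);h=cv2.cvtColor(w,cv2.COLOR_BGR2HSV).astype(int)
m=(np.hypot(C[...,0]-.48,C[...,1]+.02)<.045)&(abs(C[...,2]-.0445)<.005)&(h[...,1]<70)&(h[...,2]>110)
P=C[m];e=cv2.minEnclosingCircle(P[:,:2].astype(np.float32)*1000)
A=np.c_[P[:,:2]-P[:,:2].mean(0),np.ones(len(P))];cf=np.linalg.lstsq(A,P[:,2],rcond=None)[0]
print(m.sum(),'enc',np.round(e[0],1),round(e[1],1),'circ',circ(P).round(4),'plane',cf.round(4))
c=circ(P)[:2];plan([c[0],c[1],.012],np.radians(4))
E
python3 m2.py
```

```text
[ 0.45491319 -0.01902067  0.13572683] 0.08185304099227145 12.45 [-0.50594625  0.19898681 -0.65885172]
2148 enc [481.1 -19.4] 31.2 circ [ 0.4806 -0.0189  0.0266] plane [ 0.003  -0.0059  0.0441]
  shift [ -1.7  26.2 123.3] rotvec [-0.002 -0.    -0.006] j6 1.29
  shift [ -1.7  26.2 123.3] rotvec [-1.000e-03  3.000e-03  3.136e+00] j6 1.29
```

Roll stands flat on the bench. I regrip it by the outside.

Emit:
arm_command(moves=[1,-0.5,13,0,0,0,0,1,-0.5,13.3,0,0,0,0,1,0,0,20,0,0,0,1,0,0,30,0,0,0,1,0,0,0,0,0,0,1,0,0,0,0,0,0])

```text
clock: 13.25
tcp_pos: [0.4825, -0.0185, 0.0867]
orientation: [0.0, 0.684, 0.729, 0.0]
wrist_force: [-0.8, 0.0, 0.4]
finger_gap: 0.0855
grip_force: 0.0
```

```bash
sed -i "s/^w,d,i,T=.*/&;cv2.imwrite('pics\/w4.png',w)/" m2.py; python3 m2.py
```

```text
[ 0.48247167 -0.01847973  0.08672937] 0.08546784614505308 13.25 [-0.75511262  0.02177229  0.41134033]
3222 enc [481.  -19.2] 31.0 circ [ 0.4809 -0.0188  0.0266] plane [-0.002  -0.0091  0.0441]
  shift [-0.  -1.9 75.2] rotvec [ 0.001  0.    -0.006] j6 1.3
  shift [-0.  -1.9 75.2] rotvec [ 1.000e-03 -2.000e-03  3.136e+00] j6 1.3
```

View pics/w4.png

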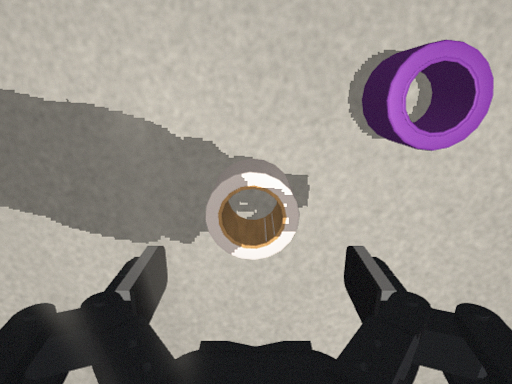

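The white roll (252,215) stands centred between the pads (165 and 345). I descend and grip.

Emit:
arm_command(moves=[1,0,-1,20,0,0,0,1,0,-0.3,20,0,0,0,1,0,0,18,0,0,0,1,0,0,12,0,0,0,1,0,0,6,0,0,0,1,0,0,0,0,0,0])

```text
clock: 14.05
tcp_pos: [0.4806, -0.0185, 0.0104]
orientation: [0.0, 0.684, 0.729, 0.0]
wrist_force: [-0.0, 0.4, -0.1]
finger_gap: 0.0855
grip_force: 0.0
```

Emit:
arm_command(moves=[0.6,0,0,0,0,0,0,0.4,0,0,0,0,0,0,0.2,0,0,0,0,0,0,0,0,0,0,0,0,0,-0.3,0,0,0,0,0,0,-0.3,0,0,0,0,0,0], newtons=30)

```text
clock: 14.8
tcp_pos: [0.4809, -0.0186, 0.0112]
orientation: [0.001, 0.684, 0.729, 0.0]
wrist_force: [-1.3, -0.3, 6.0]
finger_gap: 0.0623
grip_force: 32.3
```

Emit:
arm_command(moves=[-0.3,0,0,-10,0,0,0,-0.3,0,0,-25,0,0,0,-0.3,0,0,-40,0,0,0,-0.3,0,0,-40,0,0,0,-0.3,0,0,-10,0,0,0])

```text
clock: 15.42
tcp_pos: [0.4822, -0.0189, 0.1384]
orientation: [0.002, 0.684, 0.729, 0.001]
wrist_force: [0.6, -0.9, -1.7]
finger_gap: 0.0622
grip_force: 33.1
```

Emit:
arm_command(moves=[-0.3,-45,-0.5,0,0,0,0,-0.3,-45,-0.5,0,0,0,0,-0.3,-45,-1,0,0,0,0,-0.3,-45,-0.5,0,0,0,0,-0.3,-45,-0.5,0,0,0,0,-0.3,-45,-1,0,0,0,0,-0.3,-27,0,0,0,0,0,-0.3,0,0,0,0,0,0])

```text
clock: 16.42
tcp_pos: [0.4948, -0.3169, 0.134]
orientation: [-0.001, 0.685, 0.728, -0.0]
wrist_force: [0.7, 0.9, -0.8]
finger_gap: 0.0622
grip_force: 33.1
```

Emit:
arm_command(moves=[-0.3,0,0,0,0,0,0])

```text
clock: 16.55
tcp_pos: [0.4947, -0.3142, 0.1344]
orientation: [-0.001, 0.684, 0.729, 0.0]
wrist_force: [-0.3, 0.8, 0.0]
finger_gap: 0.0621
grip_force: 33.1
```

```bash
cat > m3.py <<'E'
from h import *
def fit(P): e=cv2.minEnclosingCircle(P[:,:2].astype(np.float32)*1000); return len(P),np.median(P[:,2]).round(4),'enc',np.round(e[0],1),round(e[1],1),'circ',circ(P).round(4)
for n in ['wrist','scene','side']:
    s=get_state();p,d,i,T=grab(n);C=cloud(d,i,T);h=cv2.cvtColor(p,cv2.COLOR_BGR2HSV).astype(int);S,V=h[...,1],h[...,2];Z=C[...,2]
    if n=='wrist': t=s['tcp_pos'];print(t,s['finger_gap'],s['clock'],s['wrist_force'],s['grip_force'],rot(s['orientation']).round(3).tolist()); cv2.imwrite('pics/w5.png',p)
    zt=t[2]-.011+.045
    near=np.hypot(C[...,0]-.496,C[...,1]+.236)
    for nm,m in [('roll',(np.hypot(C[...,0]-t[0],C[...,1]-t[1])<.04)&(abs(Z-zt)<.006)&(S<90)&(V>100)),('flange',(near<.055)&(S<60)&(V>110)&(abs(Z-.018)<.004)),('black',(near<.03)&(V<70)&(abs(Z-.09)<.004))]:
        m=cv2.morphologyEx(m.astype(np.uint8),cv2.MORPH_OPEN,np.ones((2,2)))>0
        print(n,nm,*(fit(C[m]) if m.sum()>10 else [m.sum()]))
E
python3 m3.py
```

```text
[ 0.49466134 -0.31421275  0.13436619] 0.062055887947136235 16.55 [-0.25716214  0.83307444  0.04048054] 33.11358849518001 [[-0.064, 0.998, -0.002], [0.998, 0.064, 0.002], [0.002, -0.001, -1.0]]
wrist roll 7955 0.1672 enc [ 498.9 -373.3] 133.6 circ [ 0.4958 -0.3145  0.0269]
wrist flange 6386 0.0174 enc [ 497.6 -238. ] 43.7 circ [ 0.498  -0.2376  0.0343]
wrist black 410 0.0878 enc [ 497.3 -238. ] 14.1 circ [ 0.4972 -0.2379  0.0127]
scene roll 243 0.169 enc [ 424.9 -298.6] 131.1 circ [ 0.4982 -0.3119  0.0268]
scene flange 676 0.0193 enc [ 771.1 -276.9] 312.6 circ [ 0.498  -0.2341  0.0341]
scene black 124 0.0902 enc [ 499.9 -234.3] 14.3 circ [ 0.5009 -0.2346  0.0088]
side roll 121 0.1681 enc [ 489.4 -418.9] 139.1 circ [ 0.4913 -0.3091  0.0262]
side flange 216 0.0184 enc [ 490.8 -233. ] 43.4 circ [ 0.4897 -0.2344  0.0341]
side black 46 0.0888 enc [ 491.8 -230.2] 15.7 circ [ 0.4918 -0.2316  0.01  ]
```

View pics/w5.png

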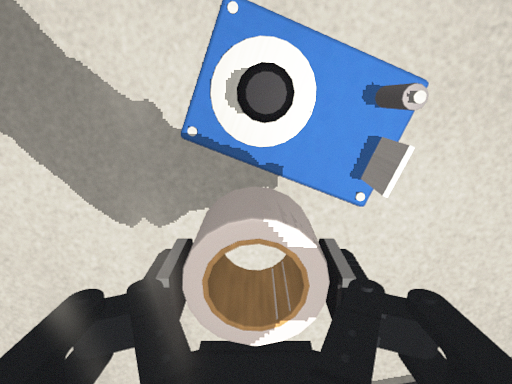

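Held roll at (255,280), spindle at (266,92). Relative shift is about (+1.3, +76.5) mm in the world. I move over the spindle.

Emit:
arm_command(moves=[-0.3,20,1.5,0,0,0,0,-0.3,25,2,0,0,0,0,-0.3,20,1.7,0,0,0,0,-0.3,11.3,1,0,0,0,0,-0.3,0,0,0,0,0,0,-0.3,0,0,0,0,0,0])

```text
clock: 17.45
tcp_pos: [0.497, -0.239, 0.1354]
orientation: [0.0, 0.684, 0.729, -0.0]
wrist_force: [-0.1, 0.0, -1.2]
finger_gap: 0.0618
grip_force: 33.1
```

Emit:
arm_command(moves=[-0.3,0,0,15,0,0,0,-0.3,0,0,10,0,0,0,-0.3,0,0,0,0,0,0,-0.3,0,0,0,0,0,0])

```text
clock: 17.95
tcp_pos: [0.4966, -0.2388, 0.1101]
orientation: [-0.0, 0.684, 0.729, -0.0]
wrist_force: [0.6, -0.6, -1.2]
finger_gap: 0.0622
grip_force: 33.1
```

```bash
sed -i 's/w5.png/w6.png/' m3.py; python3 m3.py;python3 -c "
from h import *
plan([.496,-.2377,.1],np.radians(4))"
```

```text
[ 0.49655793 -0.23876947  0.11006563] 0.06216799318526679 17.95 [ 0.56918826 -0.55651925 -1.21247708] 33.11026006937027 [[-0.063, 0.998, -0.0], [0.998, 0.063, 0.0], [0.0, -0.0, -1.0]]
wrist roll 7940 0.1429 enc [ 500.6 -286.6] 122.5 circ [ 0.4976 -0.239   0.0269]
wrist flange 4251 0.0173 enc [ 497.6 -217.8] 53.7 circ [ 0.4976 -0.2412  0.0352]
wrist black 38 0.0883 enc [ 500.8 -269.3] 21.9 circ [ 0.4963 -0.2706  0.0213]
scene roll 174 0.1449 enc [ 434.2 -213.4] 102.8 circ [ 0.4998 -0.236   0.0276]
scene flange 515 0.0192 enc [ 777.3 -251.8] 309.6 circ [ 0.4982 -0.2345  0.0362]
scene black 0
side roll 134 0.1439 enc [ 480.9 -314.6] 111.6 circ [ 0.4935 -0.2342  0.026 ]
side flange 107 0.0188 enc [454.8 272.5] 541.5 circ [0.9225 0.3295 0.6841]
side black 0
  shift [ 1.2 -0.9 10.6] rotvec [ 0.001  0.001 -0.006] j6 0.91
  shift [ 1.2 -0.9 10.6] rotvec [ 1.000e-03 -1.000e-03  3.136e+00] j6 0.91
```

View pics/w6.png

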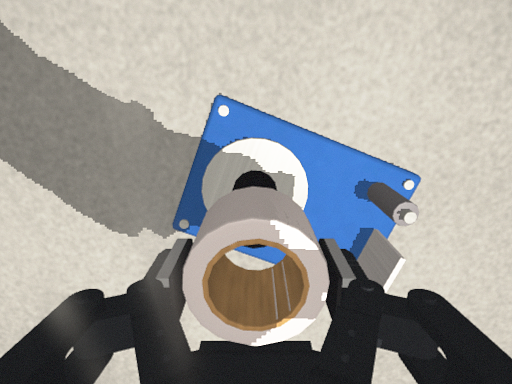

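Roll hangs right above the spindle (its tip visible in the bore at (255,243)). I trim by 1 mm and descend slowly, watching the force.

Emit:
arm_command(moves=[-0.3,1,-0.5,4,0,0,0,-0.3,0,0,4,0,0,0,-0.3,0,0,4,0,0,0,-0.3,0,0,3,0,0,0,-0.3,0,0,0,0,0,0])

```text
clock: 18.73
tcp_pos: [0.4959, -0.2375, 0.0949]
orientation: [-0.0, 0.684, 0.729, -0.0]
wrist_force: [-0.3, -1.0, -0.9]
finger_gap: 0.0618
grip_force: 33.1
```

Emit:
arm_command(moves=[-0.3,0,0,2,0,0,0,-0.3,0,0,2,0,0,0,-0.3,0,0,0,0,0,0])

```text
clock: 19.1
tcp_pos: [0.496, -0.2376, 0.0911]
orientation: [-0.0, 0.684, 0.729, -0.0]
wrist_force: [0.0, -0.0, -0.8]
finger_gap: 0.0621
grip_force: 33.1
```

Emit:
arm_command(moves=[-0.3,0,0,2,0,0,0,-0.3,0,0,2,0,0,0,-0.3,0,0,2,0,0,0,-0.3,0,0,2,0,0,0,-0.3,0,0,0,0,0,0])

```text
clock: 19.73
tcp_pos: [0.4959, -0.2376, 0.083]
orientation: [-0.0, 0.684, 0.729, -0.0]
wrist_force: [0.9, 0.7, -0.8]
finger_gap: 0.0624
grip_force: 33.1
```

It is over the spindle without contact. I continue.

Emit:
arm_command(moves=[-0.3,0,0,4,0,0,0,-0.3,0,0,4,0,0,0,-0.3,0,0,4,0,0,0,-0.3,0,0,4,0,0,0,-0.3,0,0,4,0,0,0,-0.3,0,0,0,0,0,0])

```text
clock: 20.48
tcp_pos: [0.4958, -0.2375, 0.0628]
orientation: [-0.0, 0.684, 0.729, -0.0]
wrist_force: [-0.8, 0.2, -1.2]
finger_gap: 0.0621
grip_force: 33.1
```

Emit:
arm_command(moves=[-0.3,0,0,4,0,0,0,-0.3,0,0,4,0,0,0,-0.3,0,0,4,0,0,0,-0.3,0,0,4,0,0,0,-0.3,0,0,4,0,0,0,-0.3,0,0,4,0,0,0,-0.3,0,0,4,0,0,0,-0.3,0,0,0,0,0,0])

```text
clock: 21.48
tcp_pos: [0.4958, -0.2375, 0.0349]
orientation: [-0.0, 0.684, 0.729, -0.0]
wrist_force: [0.5, -0.3, -1.0]
finger_gap: 0.0619
grip_force: 33.1
```

Emit:
arm_command(moves=[-0.3,0,0,2,0,0,0,-0.3,0,0,1,0,0,0,-0.3,0,0,1,0,0,0,-0.3,0,0,0.5,0,0,0,-0.3,0,0,0,0,0,0])

```text
clock: 22.1
tcp_pos: [0.4961, -0.2377, 0.0308]
orientation: [0.0, 0.684, 0.729, -0.0]
wrist_force: [0.2, 0.4, -0.6]
finger_gap: 0.0619
grip_force: 33.1
```

Emit:
arm_command(moves=[-0.3,0,0,0.5,0,0,0,-0.3,0,0,0.5,0,0,0,-0.3,0,0,0,0,0,0])

```text
clock: 22.48
tcp_pos: [0.4961, -0.2376, 0.0297]
orientation: [-0.0, 0.684, 0.729, -0.0]
wrist_force: [-0.8, 0.1, -0.9]
finger_gap: 0.0623
grip_force: 33.1
```

Emit:
arm_command(moves=[-0.3,0,0,0.5,0,0,0,-0.3,0,0,0,0,0,0,-0.3,0,0,0.4,0,0,0,-0.3,0,0,0,0,0,0])

```text
clock: 22.98
tcp_pos: [0.4962, -0.2377, 0.0293]
orientation: [0.0, 0.684, 0.729, -0.0]
wrist_force: [-1.7, 0.6, 3.9]
finger_gap: 0.0619
grip_force: 33.5
```

Emit:
arm_command(moves=[-0.3,0,0,0.4,0,0,0,-0.3,0,0,0,0,0,0])

```text
clock: 23.22
tcp_pos: [0.4962, -0.2377, 0.0292]
orientation: [0.0, 0.684, 0.729, -0.0]
wrist_force: [-2.1, 0.8, 7.5]
finger_gap: 0.062
grip_force: 33.8
```

Seated on the flange: contact at TCP 29.3 mm, and 29 was expected. Release and retreat.

Emit:
arm_command(moves=[0.5,0,0,0,0,0,0,0.6,0,0,0,0,0,0,0.8,0,0,0,0,0,0,1,0,0,0,0,0,0,1,0,0,0,0,0,0])

```text
clock: 23.85
tcp_pos: [0.4961, -0.2376, 0.0284]
orientation: [-0.0, 0.684, 0.729, -0.0]
wrist_force: [0.3, -0.4, 0.2]
finger_gap: 0.0851
grip_force: 0.0
```

Emit:
arm_command(moves=[1,0,0,-10,0,0,0,1,0,0,-20,0,0,0,1,0,0,-40,0,0,0,1,0,0,-50,0,0,0,1,0,0,-50,0,0,0,1,0,0,-30,0,0,0,1,0,0,0,0,0,0])

```text
clock: 24.72
tcp_pos: [0.4976, -0.2386, 0.2322]
orientation: [0.003, 0.684, 0.729, 0.001]
wrist_force: [-0.6, 0.1, -0.4]
finger_gap: 0.0855
grip_force: 0.0
```

Run:
```python
from h import *
s=get_state();print(s['tcp_pos'],s['clock'],s['wrist_force'])
w,d,i,T=grab('wrist');C=cloud(d,i,T);h=cv2.cvtColor(w,cv2.COLOR_BGR2HSV).astype(int)
m=(np.hypot(C[...,0]-.496,C[...,1]+.237)<.045)&(abs(C[...,2]-.063)<.006)&(h[...,1]<90)&(h[...,2]>100)
P=C[m];A=np.c_[P[:,:2]-P[:,:2].mean(0),np.ones(len(P))]
print(m.sum(),circ(P).round(4),np.linalg.lstsq(A,P[:,2],rcond=None)[0].round(4))
p,_,_,_=grab('scene')
cv2.imwrite('pics/fin.png',np.hstack([cv2.resize(w,(380,285)),cv2.resize(p,(380,285))]))
```

```text
[ 0.49756854 -0.23858373  0.23221212] 24.725 [-0.61972812  0.09574055 -0.36464377]
1318 [ 0.4967 -0.2379  0.0265] [ 0.0004 -0.0036  0.0622]
```

View pics/fin.png

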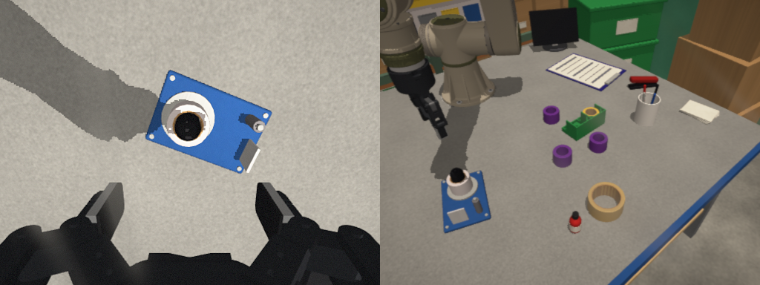

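The roll sits flat on the flange around the spindle (wrist (187,123)). Its top is at 62 mm, the yellow roll is still in the bin, and the bystanders are untouched.

```bash
python3 -c "
from workcell import *
print(hand_in())"
```

```text
the job is handed in; nothing more can be done
None
```

The white label roll is on the dispenser spindle, flat on the steel flange and let go. It stood free on the bare bench on the way, the yellow roll is still in the bin, nothing else was touched, and the job is handed in at about 25 s.

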